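# Run a load test on the battery tester

### The arm

A 7-joint arm with a two-finger parallel gripper is mounted at the origin on the work surface. World frame = base frame: x ahead of the robot, y to its left, z up, the work surface at z = 0. Lengths are in m, angles in degrees, forces in N, time in s.
With the tool pointing down it reaches from about 0.4 to 0.925 m from the base axis. Payload 5.6 kg.
Tool frame: the origin (TCP) lies between the finger pads, 19 mm behind the fingertips; this is the grasp point; z points along the fingers, y is the line along which they close (so a half turn about z gives the same grasp; the last joint's range is limited). The gripper opens to 85 mm and grips with 20 to 120 N. Pads are 22 mm wide; open, the fingers measure 114 mm over their backs; the gripper's body (76 mm by 85 mm) begins 54 mm behind the grasp point. The pads swing forward as they close: fully open they stand 13 mm farther back than shut.
Start: joints at [65.947, 26.786, -0.665, 91.828, 0.344, 61.387, -3.226], TCP at [0.239, -0.604, 0.25] pointing down, gripper open.
Joint ranges: [-144.91, 144.91], [-17.63, 115.5], [-89.93, 88.59], [15.96, 139.68], [-74.01, 254.01], [8.47, 105.57], [-167.45, 167.45]. Speed limits (degrees/s): [147.25, 147.25, 180, 180, 180, 180, 180].

### API

Orientations are given as a 3x3 rotation matrix whose columns are the frame's x, y, z axes.
In Python, from rig import env gives the robot as it stands. The module is installed in compiled form; this text tells all that it offers.
- The arm moves only by the tool apply_moves, never from a script. Its argument "rows" is a list of rows, each a list of 7 numbers: the opening, from -1 (shut) to 1 (fully open), then the shift along the tool's x, y, z in cm, then the turn, a rotation vector about the tool's x, y, z in degrees. In form: [[hand, x, y, z, rx, ry, rz], ...]. A call has 1 to 12 rows; each row shifts and turns the commanded pose from where the row before left it, along the tool's axes as they then stand; what a row does not reach is not made up. A row lasts 1/12 s, in which the tool goes at most 41.7 mm and 7.16 degrees, less where a joint would pass 70% of its speed; a pose out of reach is approached as far as the arm can. A call is refused whole if a number of a shift passes 4.17 or a number of a turn 7.16, either way. A call with a gripper value outside its range is refused whole. The fingers move at their own pace and stop on an object; "newtons" is the grip in N (left out, the last holds). Time passes only in rows, so rows that do not move let the fingers close. It gives the time, the measured TCP pose, the force, the opening and the grip force at its end, in the units of the state.
- env.read_state(): the state, without advancing time (a new reading comes with each control period).
- env.read_camera(name): name is "scene" or "side" or "wrist"; returns the picture (384x512x3 uint8, blue, green, red); there is no depth.
- env.camera_params(name): a dict with "intrinsics" (3x3 intrinsics, pixels), "world_to_cam" (4x4, takes a point from world to camera coordinates). Camera axes: x right, y down, z forward; pixel columns grow to the right and rows downward; lengths in m; the calibration is good to about 2 mm. A picture is of the moment at which its call begins: read the wrist's pose just before it. camera_params takes no time and is no camera call; for the wrist camera it gives the pose at the moment of the call.
- env.sign_off(): hands the job in; it is judged then, once.
The state is a dict: "t": time; "joint_positions": joint angles; "joint_velocities": joint speeds; "joint_torque": joint torques, N m; "tool_pos": TCP position; "tcp_rot": TCP orientation; "wrist_force": force on the tool from outside, world axes, zero at the start; "torque": the same for the moment, N m; "opening": finger opening in m; "grasp_force": force on a finger pad.
Only numpy, scipy, OpenCV 4.12 (cv2) and the standard library are available. Lean on these libraries where they do the work, as an engineer would, in place of code of your own. Each camera call takes 0.05 s, during which the arm holds its last target. There are 200 camera calls.

### The job

Start a battery load test on the blue bench tester: press its yellow key, then green, then blue, each fully down and let up again before the next, and leave the red key alone. Then turn the spring-return dial clockwise past its first two clicks to the third (the orange mark) and hold it there against its spring with the gripper; finish while still holding it, without shoving the loose parts lying about.

Things in the scene. Friction and masses are not known exactly. Their poses are not given: they have to be found in the camera images.
- tester: Battery load tester fixed on the bench: blue box, 260 deep (own x, away from the robot at yaw 0) x 360 wide (own y), flat grey top panel 70 above the bench; side handles reach 25 further. Origin: centre of underside. Four coloured spring keys stand in a row along the panel's edge nearest the robot, one round dial behind them; a flat meter lies flush at the far left.
- dial_grip: Turning part of the load dial: grey disc 70 across, top 13 above the tester's panel, with a red upright grip bar 62 long (own x) x 14 thick (own y), flat sides, reaching 42 above the panel. A white stripe on half of the bar's top marks the pointer end, own +x. Origin on the vertical turning axis at panel height, z up. The fixed black plate below is 104 across, 3 thick.
- dial_hold (a point): Point on the dial's turning axis inside the grip bar, 35 above the tester's panel: a good TCP height for gripping the bar across its thickness from above. Its axes are those of the bar.
- dial_pointer (a point): Top of the grip bar at its pointer end, 31 from the turning axis, 42 above the panel.
- load_dial (a joint): Dial angle, rad: 0 at rest, grows clockwise seen from above (the bar's yaw falls by it). Clicks at 0.4, 0.8 and 1.2, marked on the plate by two white marks and a bigger orange one; hard stop at 1.32. A spring of 0.13 (at rest) to 0.19 N m (at the third click) turns it back to 0 from anywhere when let go; the clicks add or take up to 0.05 N m between the marks.
- key_yellow_top (a point): Centre of the top face of the yellow push key, a yellow cap 28 across in a black housing, pressed straight down. The four keys stand 70 mm apart in one row; which colour is where changes.
- key_yellow (a joint): Travel of the yellow key in m: 0 released, 0.006 fully down; its spring needs 4 N fully down and returns it. Above 0.0042 counts as pressed.
- key_green_top (a point): Centre of the top face of the green push key, a green cap 28 across in a black housing, pressed straight down. The four keys stand 70 mm apart in one row; which colour is where changes.
- key_green (a joint): Travel of the green key in m: 0 released, 0.006 fully down; its spring needs 4 N fully down and returns it. Above 0.0042 counts as pressed.
- key_blue_top (a point): Centre of the top face of the blue push key, a blue cap 28 across in a black housing, pressed straight down. The four keys stand 70 mm apart in one row; which colour is where changes.
- key_blue (a joint): Travel of the blue key in m: 0 released, 0.006 fully down; its spring needs 4 N fully down and returns it. Above 0.0042 counts as pressed.
- key_red_top (a point): Centre of the top face of the red push key, a red cap 28 across in a black housing, pressed straight down. The four keys stand 70 mm apart in one row; which colour is where changes.
- key_red (a joint): Travel of the red key in m: 0 released, 0.006 fully down; its spring needs 4 N fully down and returns it. Above 0.0042 counts as pressed.
- spacer: white nylon spacer block, 35 x 30 x 20, loose on the tester's panel at its far right corner; origin at the centre of its underside. Not to be disturbed.
- battery_cap: black plastic battery vent cap, 32 across, 18 high, standing loose on the tester's panel near its left edge; origin at the centre of its underside. Not to be disturbed.
- flag_terminal: copper flag terminal, 55 x 24 x 14, loose on the bench just in front of the tester (robot's side); origin on the underside, 36 mm from the barrel's open end. Not to be disturbed.
- puller: grey cast iron terminal puller, about 170 x 90 x 24, loose flat on the bench to the right; origin on the underside, near its T handle, jaws towards its own +x. Not to be disturbed.
- wrench: steel wrench, 180 long, loose on the bench to the left; origin on the underside. Not to be disturbed.

How it is judged:
By the outcome, as a careful person would: the job done as asked, in the order asked, and still so for the second after the job is handed in, while the arm keeps its last pose, push and grip.
It also fails if it takes over 48 s, if anything falls off the work surface, if the arm or the gripper's body presses on something with over 40 N, if the wrist force passes 120 N, or if a joint passes its speed limit or range.

## Working session

There is one attempt and no reset: what is moved stays moved. The work goes in short steps, Python scripts to look and compute and a tool call to move; the robot and the scene stay as the last step left them, time stands still between calls to the robot, and variables do not carry over. Pictures are saved under pics/ and viewed, at most 10 in all, crops included, and the job is handed in when it is done.

Besides the shell and the picture viewer there is one more tool, called after "Emit:" by a JSON object that holds its "method" and its "body". apply_moves: Moves the arm, as the interface text tells. Its arguments: {"type":"object","properties":{"rows":{"type":"array","items":{"type":"array","items":{"type":"number"}}},"newtons":{"type":"number"}},"required":["rows"]}

```bash
mkdir -p pics
python3 - <<'E'
from rig import env
import cv2
import numpy as np
for n in("scene","side"):
    im=env.read_camera(n); cv2.imwrite(f"pics/{n}0.png",im)
    p=env.camera_params(n); print(n,np.round(p["intrinsics"],1).tolist(),np.round(p["world_to_cam"],3).tolist())
s=env.read_state(); print(s["t"],s["tool_pos"],np.round(s["tcp_rot"],3).tolist(),s["opening"])
E
```

```text
scene [[361.5, 0.0, 263.2], [0.0, 361.5, 189.1], [0.0, 0.0, 1.0]] [[-0.306, 0.952, -0.016, 0.19], [0.658, 0.2, -0.726, -0.295], [-0.688, -0.232, -0.688, 1.665], [0.0, 0.0, 0.0, 1.0]]
side [[489.1, 0.0, 239.5], [0.0, 489.1, 194.1], [0.0, 0.0, 1.0]] [[-0.821, -0.571, 0.02, 0.446], [-0.438, 0.606, -0.664, 0.323], [0.367, -0.553, -0.747, 1.36], [0.0, 0.0, 0.0, 1.0]]
0.1 [ 0.23890222 -0.60396851  0.24910503] [[0.93, 0.368, -0.001], [0.368, -0.93, 0.002], [-0.0, -0.002, -1.0]] 0.08567412912846918
```

View pics/scene0.png

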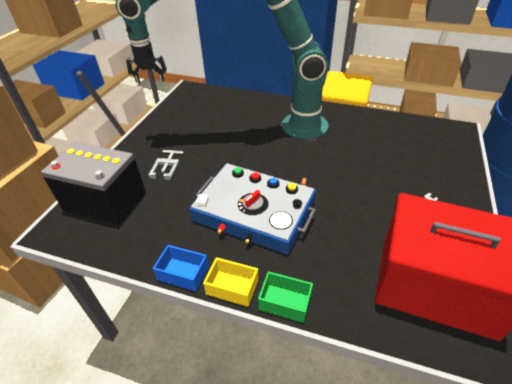

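View pics/side0.png

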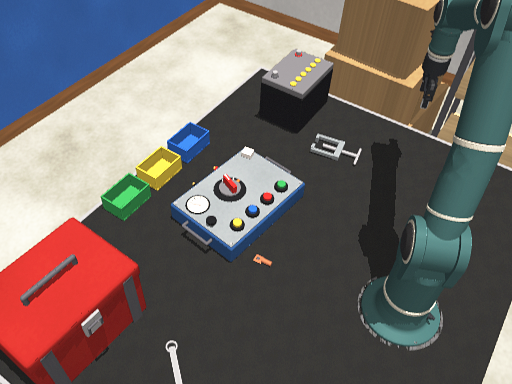

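The scene view shows the keys green (237,172), red (255,177), blue (273,183) and yellow (292,188), with the dial at (252,202). In the side view they are yellow (237,224), blue (252,211), red (267,198) and green (281,186), with the dial bar near (230,184). I'll triangulate these points.

```bash
cat > h.py <<'E'
from rig import env
import cv2, numpy as np
def proj(n):
    p=env.camera_params(n); return p["intrinsics"]@np.array(p["world_to_cam"])[:3]
def tri(P,Q,a,b):
    X=cv2.triangulatePoints(P,Q,np.array(a,float).reshape(2,1),np.array(b,float).reshape(2,1))[:,0]; return X[:3]/X[3]
def ray(P,uv,z):
    H=np.c_[P[:,0],P[:,1],P[:,2]*z+P[:,3]]; w=np.linalg.solve(H,[*uv,1]); return w[:2]/w[2]
R={"yellow":(20,35),"green":(45,85),"blue":(100,125),"red":(0,8)}
def blob(im,col,near,r=12,smin=130):
    hsv=cv2.cvtColor(im,cv2.COLOR_BGR2HSV); lo,hi=R[col]
    m=cv2.inRange(hsv,(lo,smin,60),(hi,255,255))
    if col=="red": m|=cv2.inRange(hsv,(172,smin,60),(180,255,255))
    k=np.zeros_like(m); cv2.circle(k,tuple(map(int,near)),r,255,-1); m&=k
    n,l,s,c=cv2.connectedComponentsWithStats(m)
    if n<2: return None,0,m
    i=1+np.argmax(s[1:,4]); return c[i],s[i,4],(l==i)
E
python3 - <<'E'
from h import *
A,B=cv2.imread("pics/scene0.png"),cv2.imread("pics/side0.png")
P,Q=proj("scene"),proj("side")
for c,a,b in [("green",(237,172),(281,186)),("red",(255,177),(267,198)),("blue",(273,183),(252,211)),("yellow",(292,188),(237,224))]:
    (u,na,_),(v,nb,_)=blob(A,c,a,8),blob(B,c,b,8)
    print(c,u,na,v,nb,np.round(tri(P,Q,u,v),4), ray(P,u,.085),ray(Q,v,.085))
a=cv2.resize(A[150:260,180:330],None,fx=4,fy=4,interpolation=cv2.INTER_CUBIC)
b=cv2.resize(B[140:250,165:315],None,fx=4,fy=4,interpolation=cv2.INTER_CUBIC)
cv2.imwrite("pics/crop.png",cv2.resize(np.vstack([a,b]),None,fx=.68,fy=.68))
E
```

```text
green [237.41025641 170.66666667] 39 [280.87272727 184.01818182] 55 [ 0.4843 -0.1407  0.0865] [ 0.48337047 -0.14064266] [ 0.48498689 -0.14251897]
red [254.90566038 175.79245283] 53 [266.95238095 196.36507937] 63 [ 0.4922 -0.0713  0.086 ] [ 0.49162326 -0.07102926] [ 0.49262588 -0.07256275]
blue [272.89795918 180.97959184] 49 [252.06060606 209.09090909] 66 [ 0.5008 -0.0016  0.0865] [ 0.49940762 -0.00195313] [ 0.50147773 -0.00279962]
yellow [291.57627119 186.62711864] 59 [236.92957746 222.45070423] 71 [0.5088 0.0672 0.0858] [0.50849847 0.06769471] [0.50913013 0.06615631]
```

View pics/crop.png

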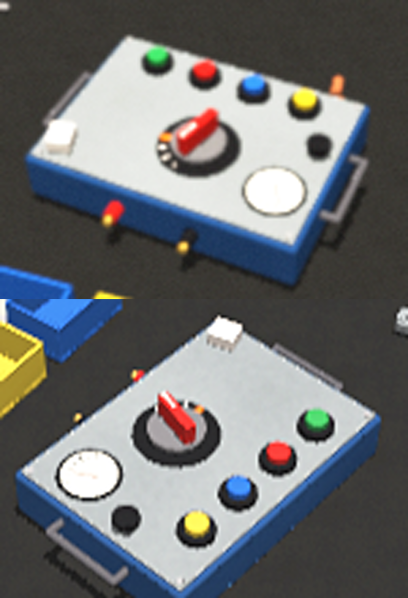

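The crop confirms the key order. The dial bar's white stripe is on its top, with the orange mark further clockwise. The cap stands behind the yellow key. I'll align the tool with the box at yaw about -6.7° and go over to the yellow key with the gripper shut.

Emit:
{"method": "apply_moves", "body": {"rows": [[-1, 0, 0, 0, 0, 0, 7.1], [-1, 0, 0, 0, 0, 0, 7.1], [-1, 0, 0, 0, 0, 0, 7.1], [-1, 0, 0, 0, 0, 0, 7.0], [-1, 0.95, -3.5, 0, 0, 0, 0], [-1, 0.95, -3.5, 0, 0, 0, 0], [-1, 0.95, -3.5, 0, 0, 0, 0], [-1, 0.95, -3.5, 0, 0, 0, 0], [-1, 0.95, -3.5, 0, 0, 0, 0], [-1, 0.95, -3.5, 0, 0, 0, 0], [-1, 0.95, -3.5, 0, 0, 0, 0], [-1, 0.95, -3.5, 0, 0, 0, 0]], "newtons": 40}}

```text
t: 1.1
tool_pos: [0.3475, -0.3334, 0.2498]
tcp_rot: [[0.993, -0.117, -0.0], [-0.117, -0.993, 0.0], [-0.0, -0.0, -1.0]]
wrist_force: [0.7, 0.2, -1.1]
opening: 0.0
grasp_force: 0.0
```

Emit:
{"method": "apply_moves", "body": {"rows": [[-1, 0.95, -3.5, 0, 0, 0, 0], [-1, 0.95, -3.5, 0, 0, 0, 0], [-1, 0.95, -3.5, 0, 0, 0, 0], [-1, 0.95, -3.5, 0, 0, 0, 0], [-1, 0.95, -3.5, 0, 0, 0, 0], [-1, 0.95, -3.5, 0, 0, 0, 0], [-1, 0.95, -3.5, 0, 0, 0, 0], [-1, 0.95, -3.5, 0, 0, 0, 0], [-1, 0.95, -3.5, 0, 0, 0, 0], [-1, 0, 0, 0, 0, 0, 0], [-1, 0, 0, 0, 0, 0, 0]]}}

```text
t: 2.02
tool_pos: [0.4693, -0.0304, 0.2497]
tcp_rot: [[0.994, -0.112, -0.001], [-0.112, -0.994, 0.0], [-0.001, -0.0, -1.0]]
wrist_force: [-0.3, -1.3, -0.7]
opening: 0.0002
grasp_force: 0.0
```

Run:
```python
from h import *
s=env.read_state(); p=env.camera_params("wrist"); W=env.read_camera("wrist"); cv2.imwrite("pics/w1.png",W)
np.savez("w1.npz",P=p["intrinsics"]@np.array(p["world_to_cam"])[:3])
print(s["t"],s["tool_pos"],np.round(s["tcp_rot"],3).tolist(),s["opening"],s["wrist_force"])
T=np.linalg.inv(p["world_to_cam"]);print(T.round(3).tolist())
```

```text
2.0167 [ 0.46929367 -0.03036896  0.24967804] [[0.994, -0.112, -0.001], [-0.112, -0.994, 0.0], [-0.001, -0.0, -1.0]] 0.00022460219732915612 [-0.34107122 -1.3041771  -0.748281  ]
[[-0.113, -0.96, -0.258, 0.533], [-0.994, 0.109, 0.029, -0.037], [0.001, 0.259, -0.966, 0.373], [0.0, 0.0, 0.0, 1.0]]
```

View pics/w1.png

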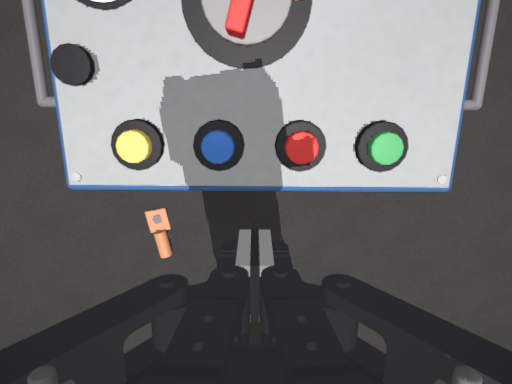

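The wrist view shows yellow (134,147), blue (218,147), red (302,147), green (387,149) and the cap (72,65). The dial is cut off at the top near (245,10). I'll refine the key positions from this.

Run:
```python
from h import *
W=cv2.imread("pics/w1.png");P=np.load("w1.npz")["P"]
s=env.read_state();t=s["tool_pos"];Rm=s["tcp_rot"]
for c,a in [("yellow",(134,147)),("blue",(218,147)),("red",(302,147)),("green",(387,149))]:
    u,n,_=blob(W,c,a,25,110); x=ray(P,u,.0865); d=np.array(Rm).T@(np.r_[x,.0865]-t)
    print(c,u.round(1),n,x.round(4),"tool cm",(100*d).round(2))
print("cap",ray(P,(72,65),.088))
```

```text
yellow [137.7 143.5] 255 [0.5078 0.0634] tool cm [ 2.79 -9.95 16.3 ]
blue [217.3 146.4] 933 [ 0.4979 -0.002 ] tool cm [ 2.56 -3.34 16.3 ]
red [301.2 147.2] 931 [ 0.4894 -0.0715] tool cm [ 2.52  3.66 16.31]
green [382.6 146.4] 266 [ 0.4824 -0.1389] tool cm [ 2.6  10.44 16.31]
cap [0.57400048 0.10170196]
```

Emit:
{"method": "apply_moves", "body": {"rows": [[-1, 0.65, -2.58, 0, 0, 0, 0], [-1, 0.65, -2.58, 0, 0, 0, 0], [-1, 0.65, -2.58, 0, 0, 0, 0], [-1, 0.65, -2.58, 0, 0, 0, 0], [-1, 0, 0, 3, 0, 0, 0], [-1, 0, 0, 3, 0, 0, 0], [-1, 0, 0, 3, 0, 0, 0], [-1, 0, 0, 2, 0, 0, 0], [-1, 0, 0, 1.5, 0, 0, 0], [-1, 0, 0, 0, 0, 0, 0], [-1, 0, 0, 0, 0, 0, 0]]}}

```text
t: 2.98
tool_pos: [0.5065, 0.0654, 0.1244]
tcp_rot: [[0.993, -0.119, -0.002], [-0.119, -0.993, -0.001], [-0.002, 0.001, -1.0]]
wrist_force: [-0.2, 0.3, 0.1]
opening: -0.0002
grasp_force: 0.0
```

Run:
```python
from h import *
s=env.read_state(); p=env.camera_params("wrist"); W=env.read_camera("wrist"); S=env.read_camera("side")
P=p["intrinsics"]@np.array(p["world_to_cam"])[:3]; np.savez("w2.npz",P=P)
cv2.imwrite("pics/w2.png",W)
S=cv2.resize(S[130:250,165:315],None,fx=4,fy=4); cv2.imwrite("pics/v2.png",np.hstack([cv2.resize(W,(400,300)),cv2.resize(S,(400,320))[:300]]))
t=s["tool_pos"];Rm=np.array(s["tcp_rot"])
print(t,s["wrist_force"], (100*Rm.T@(np.array([.5077,.067,.0865])-t)).round(2))
```

```text
[0.50650496 0.06542716 0.12444011] [-0.22338133  0.32222071  0.14754234] [ 0.11 -0.17  3.79]
```

View pics/v2.png

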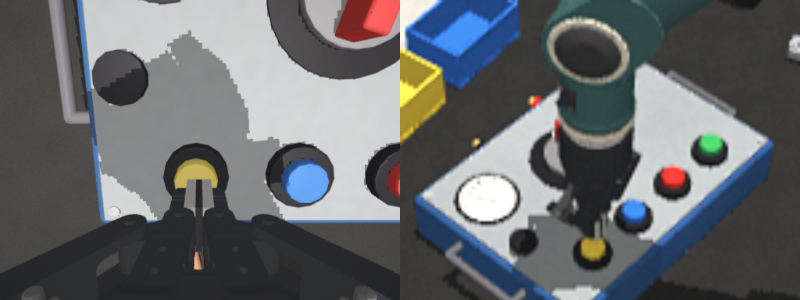

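The shut fingertips are centred over the yellow key. I'll press down in steps and watch the force.

Emit:
{"method": "apply_moves", "body": {"rows": [[-1, 0.1, -0.1, 0.8, 0, 0, 0], [-1, 0, 0, 0.8, 0, 0, 0], [-1, 0, 0, 0.3, 0, 0, 0], [-1, 0, 0, 0.3, 0, 0, 0], [-1, 0, 0, 0.1, 0, 0, 0], [-1, 0, 0, 0, 0, 0, 0]]}}

```text
t: 3.58
tool_pos: [0.5089, 0.0679, 0.1044]
tcp_rot: [[0.993, -0.117, 0.001], [-0.117, -0.993, -0.001], [0.002, 0.001, -1.0]]
wrist_force: [-5.8, -2.6, 23.0]
opening: 0.0001
grasp_force: 11.5
```

Emit:
{"method": "apply_moves", "body": {"rows": [[-1, 0, 0, 0.1, 0, 0, 0], [-1, 0, 0, 0, 0, 0, 0], [-1, 0, 0, 0, 0, 0, 0]]}}

```text
t: 3.83
tool_pos: [0.509, 0.0679, 0.1042]
tcp_rot: [[0.993, -0.117, 0.002], [-0.117, -0.993, -0.001], [0.002, 0.001, -1.0]]
wrist_force: [-8.2, -3.3, 31.3]
opening: 0.0
grasp_force: 15.4
```

Run:
```python
from h import *
W=env.read_camera("wrist"); S=env.read_camera("side");A=env.read_camera("scene")
f=lambda I,b:cv2.resize(I[b[1]:b[3],b[0]:b[2]],(390,290),interpolation=cv2.INTER_CUBIC)
cv2.imwrite("pics/v3.png",np.vstack([np.hstack([f(W,(180,130,420,308)),f(S,(205,170,285,230))]),np.hstack([f(A,(250,155,330,215)),f(cv2.imread("pics/side0.png"),(205,170,285,230))])]))
```

```text
(no output)
```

View pics/v3.png

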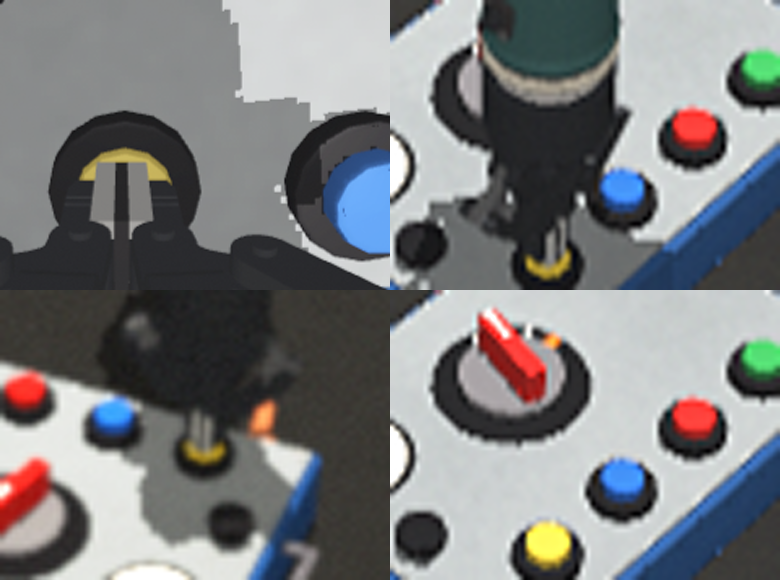

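Emit:
{"method": "apply_moves", "body": {"rows": [[-1, 0, 0, -0.2, 0, 0, 0], [-1, 0, 0, -0.2, 0, 0, 0], [-1, 0, 0, 0, 0, 0, 0]]}}

```text
t: 4.23
tool_pos: [0.5088, 0.0679, 0.1058]
tcp_rot: [[0.993, -0.117, 0.002], [-0.117, -0.993, -0.0], [0.002, -0.0, -1.0]]
wrist_force: [1.1, -0.8, 3.2]
opening: 0.0004
grasp_force: 1.7
```

Emit:
{"method": "apply_moves", "body": {"rows": [[-1, 0, 0, -0.2, 0, 0, 0], [-1, 0, 0, 0, 0, 0, 0]]}}

```text
t: 4.4
tool_pos: [0.5087, 0.0679, 0.1072]
tcp_rot: [[0.993, -0.117, 0.001], [-0.117, -0.993, 0.0], [0.001, -0.0, -1.0]]
wrist_force: [2.0, -1.6, 2.9]
opening: -0.0003
grasp_force: 1.3
```

Emit:
{"method": "apply_moves", "body": {"rows": [[-1, 0, 0, -0.2, 0, 0, 0], [-1, 0, 0, 0, 0, 0, 0]]}}

```text
t: 4.57
tool_pos: [0.5082, 0.068, 0.109]
tcp_rot: [[0.993, -0.117, -0.0], [-0.117, -0.993, 0.0], [-0.0, -0.0, -1.0]]
wrist_force: [1.3, -0.4, 1.6]
opening: 0.0001
grasp_force: 0.9
```

Emit:
{"method": "apply_moves", "body": {"rows": [[-1, 0, 0, -0.2, 0, 0, 0], [-1, 0, 0, 0, 0, 0, 0]]}}

```text
t: 4.73
tool_pos: [0.5076, 0.068, 0.1108]
tcp_rot: [[0.993, -0.117, -0.001], [-0.117, -0.993, -0.0], [-0.001, 0.0, -1.0]]
wrist_force: [0.7, -1.0, 0.5]
opening: -0.0002
grasp_force: 0.5
```

Yellow bottomed out at 31 N against its stop at TCP z 0.1044 and was let up by 0.111. The picture shows the tips centred on the cap. Next is green.

Emit:
{"method": "apply_moves", "body": {"rows": [[-1, 0, 0, -1.5, 0, 0, 0], [-1, 0, 0, -1.5, 0, 0, 0], [-1, 0, 3.5, 0, 0, 0, 0], [-1, 0, 3.5, 0, 0, 0, 0], [-1, 0, 3.5, 0, 0, 0, 0], [-1, 0, 3.5, 0, 0, 0, 0], [-1, 0, 3.5, 0, 0, 0, 0], [-1, 0, 3.5, 0, 0, 0, 0], [-1, 0, 0, 0, 0, 0, 0], [-1, 0, 0, 0, 0, 0, 0]]}}

```text
t: 5.57
tool_pos: [0.4823, -0.1426, 0.1403]
tcp_rot: [[0.993, -0.122, -0.002], [-0.122, -0.993, 0.0], [-0.002, 0.0, -1.0]]
wrist_force: [0.3, 0.5, 0.1]
opening: -0.0002
grasp_force: 0.0
```

Run:
```python
from h import *
s=env.read_state(); p=env.camera_params("wrist"); W=env.read_camera("wrist"); A=env.read_camera("scene")
cv2.imwrite("pics/w3.png",W); np.savez("w3.npz",P=p["intrinsics"]@np.array(p["world_to_cam"])[:3])
t=s["tool_pos"];Rm=np.array(s["tcp_rot"])
print(t,s["wrist_force"], (100*Rm.T@(np.array([.4843,-.1405,.0865])-t)).round(2))
cv2.imwrite("pics/v4.png",np.hstack([cv2.resize(W,(400,300)),cv2.resize(A[150:240,190:310],(400,300),interpolation=cv2.INTER_CUBIC)]))
```

```text
[ 0.48226145 -0.1425934   0.14034762] [0.28041691 0.534074   0.10799542] [ 0.19 -0.23  5.38]
```

View pics/v4.png

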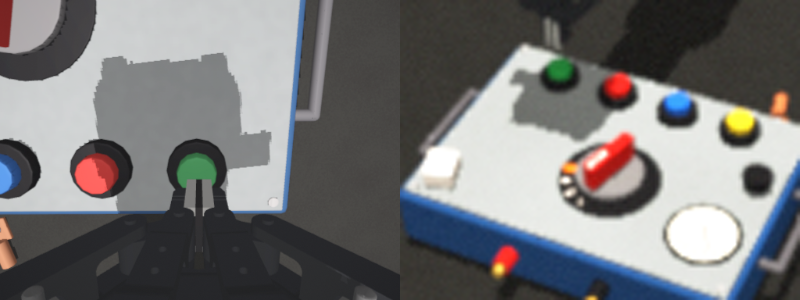

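The fingertips are above green, which sits at (196,170) in the wrist half. I'll press and release it with about 2 mm of correction.

Emit:
{"method": "apply_moves", "body": {"rows": [[-1, 0.2, -0.2, 1.0, 0, 0, 0], [-1, 0, 0, 1.0, 0, 0, 0], [-1, 0, 0, 0.8, 0, 0, 0], [-1, 0, 0, 0.4, 0, 0, 0], [-1, 0, 0, 0.4, 0, 0, 0], [-1, 0, 0, 0.3, 0, 0, 0], [-1, 0, 0, 0.1, 0, 0, 0], [-1, 0, 0, 0, 0, 0, 0], [-1, 0, 0, 0, 0, 0, 0]]}}

```text
t: 6.42
tool_pos: [0.4855, -0.1376, 0.1041]
tcp_rot: [[0.993, -0.116, -0.002], [-0.116, -0.993, -0.0], [-0.002, 0.0, -1.0]]
wrist_force: [-12.7, 4.4, 37.0]
opening: -0.0
grasp_force: 18.3
```

Emit:
{"method": "apply_moves", "body": {"rows": [[-1, 0, 0, -0.6, 0, 0, 0], [-1, 0, 0, -0.9, 0, 0, 0], [-1, 0, 0, -1.0, 0, 0, 0], [-1, 0, 0, -1.0, 0, 0, 0], [-1, 0, -3.4, 0, 0, 0, 0], [-1, 0, -3.4, 0, 0, 0, 0], [-1, 0, -3.4, 0, 0, 0, 0], [-1, 0, -3.4, 0, 0, 0, 0], [-1, 0, 0, 0, 0, 0, 0], [-1, 0, 0, 0, 0, 0, 0], [-1, 0, 0, 0, 0, 0, 0]]}}

```text
t: 7.33
tool_pos: [0.5017, -0.0044, 0.1361]
tcp_rot: [[0.993, -0.117, -0.0], [-0.117, -0.993, -0.001], [-0.0, 0.001, -1.0]]
wrist_force: [0.3, -1.0, 0.4]
opening: 0.0002
grasp_force: 0.0
```

Run:
```python
from h import *
s=env.read_state(); p=env.camera_params("wrist"); W=env.read_camera("wrist")
cv2.imwrite("pics/w4.png",W); np.savez("w4.npz",P=p["intrinsics"]@np.array(p["world_to_cam"])[:3])
t=s["tool_pos"];Rm=np.array(s["tcp_rot"])
print(t,s["wrist_force"], (100*Rm.T@(np.array([.4998,-.002,.0865])-t)).round(2))
```

```text
[ 0.50168636 -0.00442359  0.13608855] [ 0.32247882 -1.02370592  0.35124826] [-0.22 -0.22  4.96]
```

View pics/w4.png

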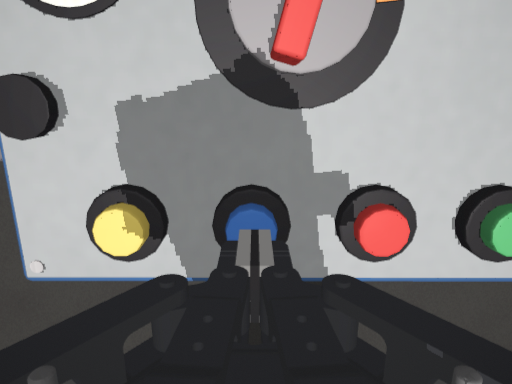

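The tips are over blue at (251,220), and the other keys are up. I'll press blue.

Emit:
{"method": "apply_moves", "body": {"rows": [[-1, -0.2, -0.2, 1.0, 0, 0, 0], [-1, 0, 0, 0.8, 0, 0, 0], [-1, 0, 0, 0.6, 0, 0, 0], [-1, 0, 0, 0.4, 0, 0, 0], [-1, 0, 0, 0.4, 0, 0, 0], [-1, 0, 0, 0.3, 0, 0, 0], [-1, 0, 0, 0, 0, 0, 0], [-1, 0, 0, 0, 0, 0, 0]]}}

```text
t: 8.05
tool_pos: [0.4993, -0.0024, 0.1041]
tcp_rot: [[0.993, -0.118, -0.002], [-0.118, -0.993, -0.003], [-0.001, 0.003, -1.0]]
wrist_force: [-14.1, -3.1, 37.7]
opening: 0.0002
grasp_force: 19.2
```

Emit:
{"method": "apply_moves", "body": {"rows": [[-1, 0, 0, -0.6, 0, 0, 0], [-1, 0, 0, -0.9, 0, 0, 0], [-1, 0, 0, -1.5, 0, 0, 0], [-1, 0, 0, -3.0, 0, 0, 0], [-1, 0, 0, -3.0, 0, 0, 0], [1, 1.0, 0, -3.0, 0, 0, 0], [1, 2.0, 0.5, 0, 0, 0, 0], [1, 2.0, 0.5, 0, 0, 0, 0], [1, 1.0, 0, 0, 0, 0, 0], [1, 0, 0, 0, 0, 0, 0], [1, 0, 0, 0, 0, 0, 0]]}}

```text
t: 8.97
tool_pos: [0.5575, -0.018, 0.2199]
tcp_rot: [[0.993, -0.117, -0.002], [-0.117, -0.993, 0.001], [-0.002, -0.0, -1.0]]
wrist_force: [0.1, -0.0, -0.2]
opening: 0.0728
grasp_force: 0.0
```

Run:
```python
from h import *
s=env.read_state(); p=env.camera_params("wrist"); W=env.read_camera("wrist")
P=p["intrinsics"]@np.array(p["world_to_cam"])[:3]
cv2.imwrite("pics/w5.png",W); np.savez("w5.npz",P=P)
t=s["tool_pos"];Rm=np.array(s["tcp_rot"]);print(s["t"],t,Rm.round(3).tolist(),s["opening"])
A=env.read_camera("scene");cv2.imwrite("pics/s5.png",A)
```

```text
8.9667 [ 0.55754355 -0.01804142  0.21994816] [[0.993, -0.117, -0.002], [-0.117, -0.993, 0.001], [-0.002, -0.0, -1.0]] 0.0727521451515248
```

View pics/w5.png

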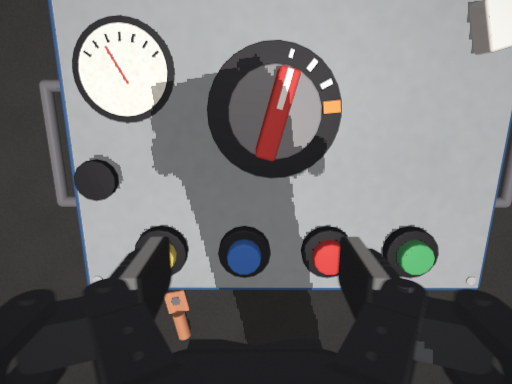

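The dial is in full view. The plate centre is about (275,109), the pointer end (290,70), the tail (265,158), the rest tick (292,53) and the orange mark (332,107).

Run:
```python
from h import *
W=cv2.imread("pics/w5.png");P=np.load("w5.npz")["P"]
s=env.read_state();t=s["tool_pos"];Rm=np.array(s["tcp_rot"])
c=ray(P,(275,109.5),.073); print("centre plate",c)
for q in [(292,53),(312,65),(326,84),(332,107)]:
    d=ray(P,q,.073)-c; print("mark yaw",np.degrees(np.arctan2(d[1],d[0])),np.linalg.norm(d))
hsv=cv2.cvtColor(W,cv2.COLOR_BGR2HSV)
m=cv2.inRange(hsv,(0,120,60),(6,255,255))|cv2.inRange(hsv,(174,120,60),(180,255,255)); m[165:]=0;m[:,:245]=0;m[:,310:]=0
white=cv2.inRange(hsv,(0,0,190),(180,60,255)); w2=np.zeros_like(m); cv2.fillConvexPoly(w2,np.array([[286,66],[300,70],[272,162],[256,156]]),255)
m|=white&w2
pts=np.argwhere(m)[:,::-1].astype(float); g=np.array([ray(P,q,.112) for q in pts]).astype(np.float32)*1000
r=cv2.minAreaRect(g); print(r, cv2.boxPoints(r))
b=cv2.boxPoints(r)
e=g-g.mean(0); w,v=np.linalg.eigh(e.T@e); a=v[:,1]*np.sign(v[0,1]); print("bar yaw",np.degrees(np.arctan2(a[1],a[0])))
for z in(.112,):
    n,f=ray(P,(265,158),z),ray(P,(290,70),z); print(n,f,(n+f)/2,np.linalg.norm(n-f))
print("tool",(100*Rm.T@(np.r_[c,.11]-t)).round(2))
```

```text
centre plate [ 0.61092028 -0.03967274]
mark yaw -23.065946370741372 0.042133451750316
mark yaw -46.683177925085154 0.041901897420053236
mark yaw -70.5824590639938 0.042347828885218305
mark yaw -94.2770750056887 0.043551896191839176
((609.284423828125, -38.02338409423828), (14.642579078674316, 61.66240310668945), 67.82102966308594) [[577.97064  -33.164158]
 [635.0706   -56.441776]
 [640.5982   -42.88261 ]
 [583.4982   -19.604992]]
bar yaw -22.244385
[ 0.58136842 -0.02753804] [ 0.63574121 -0.04950571] [ 0.60855482 -0.03852188] 0.05864281308923569
tool [ 5.63  1.55 11.  ]
```

Emit:
{"method": "apply_moves", "body": {"rows": [[1, 0, 0, 0, 0, 0, 5.2], [1, 0, 0, 0, 0, 0, 5.2], [1, 0, 0, 0, 0, 0, 5.2], [1, 1.9, 0, 0, 0, 0, 0], [1, 1.9, 0, 0, 0, 0, 0], [1, 1.8, 0, 0, 0, 0, 0], [1, 0, 0, 2.0, 0, 0, 0], [1, 0, 0, 2.0, 0, 0, 0], [1, 0, 0, 0, 0, 0, 0], [1, 0, 0, 0, 0, 0, 0], [1, 0, 0, 0, 0, 0, 0]]}}

```text
t: 9.98
tool_pos: [0.6101, -0.0393, 0.1818]
tcp_rot: [[0.925, -0.379, 0.001], [-0.379, -0.925, 0.0], [0.0, -0.0, -1.0]]
wrist_force: [-0.4, 0.1, -0.2]
opening: 0.0852
grasp_force: 0.0
```

Run:
```python
from h import *
s=env.read_state();t=s["tool_pos"];Rm=np.array(s["tcp_rot"])
print(np.round(s["joint_positions"],1),t,"yaw",np.degrees(np.arctan2(Rm[1,0],Rm[0,0])),(100*Rm.T@(np.array([.6095,-.039,.11])-t)).round(2))
```

```text
[  10.9   28.3  -13.7  100.1    8.1   52.5 -118.4] [ 0.61012156 -0.03931605  0.18178944] yaw -22.279369104683614 [-0.07 -0.    7.18]
```

Joint 7 is at -118°, and turning the dial from here would run it past its -167° limit. I'll take the half-turn grasp instead, turning -180° about tool z while still above the dial.

Emit:
{"method": "apply_moves", "body": {"rows": [[1, 0, 0, 0, 0, 0, -7.1], [1, 0, 0, 0, 0, 0, -7.1], [1, 0, 0, 0, 0, 0, -7.1], [1, 0, 0, 0, 0, 0, -7.1], [1, 0, 0, 0, 0, 0, -7.1], [1, 0, 0, 0, 0, 0, -7.1], [1, 0, 0, 0, 0, 0, -7.1], [1, 0, 0, 0, 0, 0, -7.1], [1, 0, 0, 0, 0, 0, -7.1], [1, 0, 0, 0, 0, 0, -7.1], [1, 0, 0, 0, 0, 0, -7.1], [1, 0, 0, 0, 0, 0, -7.1]]}}

```text
t: 10.98
tool_pos: [0.6107, -0.0398, 0.1828]
tcp_rot: [[0.45, 0.893, 0.003], [0.893, -0.45, -0.001], [0.0, 0.003, -1.0]]
wrist_force: [-0.0, -0.4, -0.3]
opening: 0.0856
grasp_force: 0.0
```

Emit:
{"method": "apply_moves", "body": {"rows": [[1, 0, 0, 0, 0, 0, -7.1], [1, 0, 0, 0, 0, 0, -7.1], [1, 0, 0, 0, 0, 0, -7.1], [1, 0, 0, 0, 0, 0, -7.1], [1, 0, 0, 0, 0, 0, -7.1], [1, 0, 0, 0, 0, 0, -7.1], [1, 0, 0, 0, 0, 0, -7.1], [1, 0, 0, 0, 0, 0, -7.1], [1, 0, 0, 0, 0, 0, -7.1], [1, 0, 0, 0, 0, 0, -7.1], [1, 0, 0, 0, 0, 0, -7.1], [1, 0, 0, 0, 0, 0, -7.1]]}}

```text
t: 11.98
tool_pos: [0.6107, -0.0401, 0.1826]
tcp_rot: [[-0.852, 0.524, 0.002], [0.524, 0.852, -0.002], [-0.003, -0.0, -1.0]]
wrist_force: [0.4, -0.4, 0.4]
opening: 0.0851
grasp_force: 0.0
```

Emit:
{"method": "apply_moves", "body": {"rows": [[1, 0, 0, 0, 0, 0, -7.1], [1, 0, 0, 0, 0, 0, -2.5], [1, 0, 0, 0, 0, 0, 0], [1, 0, 0, 0, 0, 0, 0]]}}

```text
t: 12.32
tool_pos: [0.6105, -0.0401, 0.182]
tcp_rot: [[-0.924, 0.382, 0.001], [0.382, 0.924, -0.001], [-0.002, -0.0, -1.0]]
wrist_force: [0.1, -0.2, -0.9]
opening: 0.0856
grasp_force: 0.0
```

Run:
```python
from h import *
s=env.read_state();t=s["tool_pos"];Rm=np.array(s["tcp_rot"])
print(np.round(s["joint_positions"],1),t,"yaw",np.degrees(np.arctan2(Rm[1,0],Rm[0,0])),(100*Rm.T@(np.array([.6097,-.039,.11])-t)).round(2))
```

```text
[ 38.3  39.8 -54.1  98.3  36.3  61.2  39.7] [ 0.61054369 -0.04005404  0.18204054] yaw 157.5706732084429 [0.13 0.07 7.2 ]
```

Emit:
{"method": "apply_moves", "body": {"rows": [[1, 0.1, 0.05, 2.0, 0, 0, 0], [1, 0, 0, 2.0, 0, 0, 0], [1, 0, 0, 1.5, 0, 0, 0], [1, 0, 0, 1.0, 0, 0, 0], [1, 0, 0, 0.6, 0, 0, 0], [1, 0, 0, 0, 0, 0, 0], [1, 0, 0, 0, 0, 0, 0]]}}

```text
t: 12.9
tool_pos: [0.6097, -0.0387, 0.1103]
tcp_rot: [[-0.925, 0.38, 0.0], [0.38, 0.925, 0.0], [-0.0, 0.0, -1.0]]
wrist_force: [0.5, -0.9, 1.0]
opening: 0.0854
grasp_force: 0.0
```

Emit:
{"method": "apply_moves", "body": {"rows": [[-1, 0, 0, 0, 0, 0, 0], [-1, 0, 0, 0, 0, 0, 0], [-1, 0, 0, 0, 0, 0, 0], [-1, 0, 0, 0, 0, 0, 0], [-1, 0, 0, 0, 0, 0, 0], [-1, 0, 0, 0, 0, 0, 0], [-1, 0, 0, 0, 0, 0, 0], [-1, 0, 0, 0, 0, 0, 0]], "newtons": 60}}

```text
t: 13.57
tool_pos: [0.6095, -0.039, 0.1103]
tcp_rot: [[-0.925, 0.38, 0.0], [0.38, 0.925, -0.0], [-0.0, -0.0, -1.0]]
wrist_force: [-1.3, -0.9, 3.3]
opening: 0.0127
grasp_force: 59.0
```

The bar is gripped with about 59 N per pad and almost no side load. I'll turn clockwise at 4° per row.

Emit:
{"method": "apply_moves", "body": {"rows": [[-1, 0, 0, 0, 0, 0, 4], [-1, 0, 0, 0, 0, 0, 4], [-1, 0, 0, 0, 0, 0, 4], [-1, 0, 0, 0, 0, 0, 4], [-1, 0, 0, 0, 0, 0, 4], [-1, 0, 0, 0, 0, 0, 4], [-1, 0, 0, 0, 0, 0, 0]]}}

```text
t: 14.15
tool_pos: [0.6096, -0.0388, 0.1103]
tcp_rot: [[-0.69, 0.724, 0.001], [0.724, 0.69, -0.001], [-0.001, 0.0, -1.0]]
wrist_force: [0.0, -0.6, 2.4]
opening: 0.0126
grasp_force: 59.1
```

Run:
```python
from h import *
s=env.read_state();t=s["tool_pos"];Rm=np.array(s["tcp_rot"])
print(np.round(s["joint_positions"],1),t,"yaw",np.degrees(np.arctan2(Rm[1,0],Rm[0,0])),s["wrist_force"],s["torque"],s["opening"],s["grasp_force"])
```

```text
[ 32.7  42.  -45.1 101.   36.6  52.7  15.4] [ 0.60961412 -0.03882243  0.11031804] yaw 133.6268023767113 [ 0.00721934 -0.60566438  2.36743601] [-0.06720292  0.09785331  0.14277582] 0.012613209100424955 59.13179397583008
```

Emit:
{"method": "apply_moves", "body": {"rows": [[-1, 0, 0, 0, 0, 0, 4], [-1, 0, 0, 0, 0, 0, 4], [-1, 0, 0, 0, 0, 0, 4], [-1, 0, 0, 0, 0, 0, 4], [-1, 0, 0, 0, 0, 0, 4], [-1, 0, 0, 0, 0, 0, 4], [-1, 0, 0, 0, 0, 0, 4], [-1, 0, 0, 0, 0, 0, 4], [-1, 0, 0, 0, 0, 0, 4], [-1, 0, 0, 0, 0, 0, 4], [-1, 0, 0, 0, 0, 0, 4], [-1, 0, 0, 0, 0, 0, 2]]}}

```text
t: 15.15
tool_pos: [0.6101, -0.0386, 0.1103]
tcp_rot: [[0.04, 0.999, 0.002], [0.999, -0.04, 0.0], [0.0, 0.002, -1.0]]
wrist_force: [0.8, -0.2, 2.2]
opening: 0.0126
grasp_force: 59.1
```

Emit:
{"method": "apply_moves", "body": {"rows": [[-1, 0, 0, 0, 0, 0, 0], [-1, 0, 0, 0, 0, 0, 0], [-1, 0, 0, 0, 0, 0, 0]]}}

```text
t: 15.4
tool_pos: [0.6101, -0.0386, 0.1103]
tcp_rot: [[0.038, 0.999, 0.002], [0.999, -0.038, 0.0], [0.0, 0.002, -1.0]]
wrist_force: [2.0, 1.3, 3.0]
opening: 0.0127
grasp_force: 59.1
```

Run:
```python
from h import *
s=env.read_state();t=s["tool_pos"];Rm=np.array(s["tcp_rot"])
print(np.round(s["joint_positions"],1),t,"yaw",np.degrees(np.arctan2(Rm[1,0],Rm[0,0])),s["wrist_force"],s["torque"],s["opening"],s["grasp_force"])
W=env.read_camera("wrist");S=env.read_camera("side");A=env.read_camera("scene")
f=lambda I,b:cv2.resize(I[b[1]:b[3],b[0]:b[2]],(390,290),interpolation=cv2.INTER_CUBIC)
cv2.imwrite("pics/v6.png",np.vstack([np.hstack([f(W,(0,0,512,384)),f(W,(150,130,370,294))]),np.hstack([f(A,(215,165,295,225)),f(S,(170,130,310,240))])]))
```

```text
[ 26.   38.2 -34.9 101.4  27.9  49.1 -24. ] [ 0.61008367 -0.03864109  0.11032295] yaw 87.8160822434207 [2.02631207 1.27113355 3.02508408] [ 0.12400737 -0.41000527  0.18548051] 0.012671544309600366 59.10998582839966
```

View pics/v6.png

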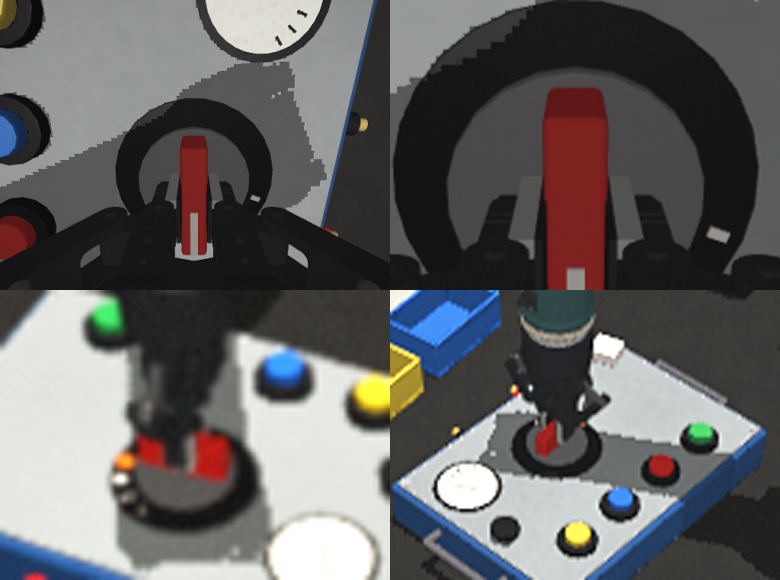

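The wrist view shows the bar vertical and square between the pads, so it hasn't slipped. In the scene view its pointer end is at the orange mark (125,462). The tool has turned 69.8° (1.217 rad), and the measured torque of 0.185 N m matches the spring at the third click. All the keys are up and the spacer and cap are in place, so I'm handing it in.

```bash
python3 -c "
from rig import env
print(env.sign_off())"
```

```text
the job is handed in; nothing more can be done
None
```

I pressed yellow, green and blue in that order, each fully down and let up again, left red alone, and handed the job in at about 15.5 s with the gripper still holding the dial at the third click (about 1.2 rad).

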